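# Gauge the groove of a whetstone

### The arm

A 6-joint arm with a two-finger parallel gripper is mounted at the origin on the work surface. World frame = base frame: x ahead of the robot, y to its left, z up, the work surface at z = 0. Lengths are in m, angles in rad, forces in N, time in s.
With the tool pointing down it reaches from about 0.275 to 0.75 m from the base axis. Payload 10.2 kg.
Tool frame: the origin (TCP) lies midway between the tips of the shut fingers; the grasp point (between the pads) lies 19 mm behind it; z points along the fingers, y is the direction in which the jaws open and shut (so a half turn about z gives the same grasp; the last joint's range is limited). The gripper opens to 88 mm and grips with 3 to 60 N. Pads are 18 mm wide; open, the fingers measure 123 mm over their backs; the gripper's body (75 mm by 187 mm) begins 45 mm behind the grasp point.
Start: joints at [1.05, 0.313, 1.498, -0, 1.331, -0.223], TCP at [0.154, 0.502, 0.239] pointing down, gripper open.
Joint ranges: [-2.94, 2.94], [-0.97, 2.17], [0.19, 2.56], [-1.23, 4.37], [0.02, 3.11], [-2.88, 2.88]. Speed limits (rad/s): [2.39, 2.39, 3.01, 3.14, 3.14, 3.14].

### API

Orientations are given as [roll, pitch, yaw] about the fixed x, y, z axes, in that order (R = Rz(yaw) Ry(pitch) Rx(roll)).
In Python, from station import status, imaging, ctrl gives the robot as it stands.
- The arm moves only by the shell command python3 -m pendant 'ROWS' [FORCE]. ROWS is JSON, a list of rows, each a list of 5 numbers: the opening, from 0 (shut) to 1 (fully open), then the shift along the world's x, y, z in m, then the turn about the world's z in rad. In form: [[hand, dx, dy, dz, turn], ...]. A call has 1 to 12 rows; each row shifts and turns the commanded pose from where the row before left it; what a row does not reach is not made up. A row lasts 1/10 s, in which the tool goes at most 50 mm and 8.59 degrees, less where a joint would pass 70% of its speed; a pose out of reach is approached as far as the arm can. A call with a gripper value outside its range is refused whole. The fingers move at their own pace and stop on an object; FORCE is the grip in N (left out, the last holds). Time passes only in rows, so rows that do not move let the fingers close. It gives the time, the measured TCP pose, the force and the opening at its end, in the units of the state.
- status.state(): the state, without advancing time (a new reading comes with each control period).
- imaging.camera(name): name is "side" or "top" or "wrist"; returns the picture (384x512x3 uint8, red, green, blue); there is no depth.
- imaging.camera_info(name): a dict with "fx", "fy", "cx", "cy" (pixels), "k1" (the pictures are not rectified: a ray, as slopes to the right and down, at radius r is drawn at 1 + k1 r^2 times it, then the intrinsics apply), "rvec" (rotation vector, rad) and "tvec" (3), from world to camera coordinates, as OpenCV has them; the wrist camera has in their place "mount" (4x4, takes a point from camera to tool coordinates, whose origin is the TCP and whose axes are the flange's). Camera axes: x right, y down, z forward; pixel columns grow to the right and rows downward; lengths in m; the calibration is good to about 2 mm. A picture is of the moment at which its call begins: read the wrist's pose just before it. camera_info takes no time and is no camera call.
- ctrl.close_job(): hands the job in, once; it reports no verdict.
The state is a dict: "clock": time; "joint_pos": joint angles; "qvel": joint speeds; "effort": joint torques, N m; "tcp_pos": TCP position; "tool_rot": TCP orientation; "contact_force": force on the tool from outside, world axes, zero at the start; "torque": the same for the moment, N m; "grip_width": finger opening in m.
Only numpy, scipy, OpenCV 4.12 (cv2) and the standard library are available. Lean on these libraries where they do the work, as an engineer would, in place of code of your own. Each camera call takes 0.05 s, during which the arm holds its last target.

### The job

Take the depth gauge from its stand, let its probe, still fully out, into the groove of the whetstone, and press gently but firmly (clearly more than the 5 N that the probe resists with, never more than 20 N) until the foot sits flat on the stone's top; keep it seated for half a second. Then stand the gauge back in its stand with its reading kept, and slide the tally's rider fully to the end with the tall post if the groove is 10 mm deep or more, to the end with the low post if it is shallower. Leave the bystanders alone.

Things in the scene. Friction and masses are not known exactly. Their poses are not given: they have to be found in the camera images.
- gauge_grip (a point): Depth gauge, loose, about 0.2 kg, standing upright in its stand: a bright steel foot (flat bar 34 mm along its x, 60 mm along its y, 12 mm high) with a square aluminium barrel (24 x 24 mm) rising from the middle of it to 66 mm above the foot's underside. This point is on the barrel's axis, 42 mm above the foot's underside: grip the barrel here. z up along the barrel.
- foot (a point): Centre of the flat underside of the gauge's foot, the face that must sit flat on the stone.
- probe_tip (a point): Rounded lower end of the gauge's probe, a dark steel pin 5 mm in diameter that runs down the barrel's axis. Fully out, it ends 20 mm below the foot's underside.
- probe_tail (a point): Upper end of the same pin: 2 mm above the barrel's top when the probe is fully out, and rising out of the barrel by as much as the probe is pushed in (up to 19 mm).
- probe (a joint): How far the probe has been pushed in: 0 m fully out (at the start) to 0.019 m. It is held by a sprung drag: it takes about 5 N along the pin to push it in, and it stays where it was pushed. With the foot seated flat, groove depth = 0.020 m minus this value.
- tray: Fixed white tray 200 mm (x) by 170 mm (y), rim 26 mm high, origin in the middle of its underside. In it, on a grey foam pad, lies a grey-brown whetstone block 112 mm long (x), 92 mm wide (y), 42 mm high. One straight groove 7 mm wide with upright walls runs the full length of the stone's top along x, in the middle of the stone. Its depth is unknown, 5 to 15 mm; its floor is flat and firm.
- pad: The foam pad with the stone firmly bedded on it: 130 mm (x) by 108 mm (y), 8 mm thick, origin in the middle of its underside, 12 mm above the table, z up. It gives about 1 mm per 15 N pressed down on the stone.
- pad_centre (a point): Point straight above the pad's centre, level with the stone's top face (50 mm above the pad's underside); x runs along the groove, y across it, z up. The stone lies parallel to the pad but off-centre across it: the groove's middle line runs anywhere within 10 mm to either side (y) of this point, to be found by sight or by feel.
- stand_hole (a point): Gauge stand: a fixed black block 80 (x) x 60 (y) x 34 mm high with an 18 mm square hole, 27 mm deep, in the middle of its top. This point is the middle of the hole at the level of the block's top face, on which the gauge's foot rests with the probe hanging in the hole.
- tally: Depth tally: a fixed flat aluminium track 150 mm long (its y), 44 mm wide, 14 mm high, origin in the middle of its underside. A tall dark post (its top 48 mm above the table) stands at the +y end, a low one (top 22 mm) at the -y end. A black rider slides along it between them.
- rider_grip (a point): The tally's rider: an upright black block 28 mm across the track (x), 20 mm along it (y), 38 mm high, with its underside about 15 mm above the table. This point is on its axis 20 mm above its underside, half-way up.
- rider (a joint): Rider's place along the track: 0 m at the low-post end, 0.08 m at the tall-post end, growing to the tally's +y; it starts near the middle and slides with about 1.5 N, staying where it is left.
- dish_mid (a point): Bystander, leave it alone: shallow clear glass dish, 90 mm across, 16 mm high. Point near its lower middle.
- brush_mid (a point): Bystander, leave it alone: brush with wooden handle lying down, 190 mm long, 20 mm thick. Point near its lower middle.
- jar_mid (a point): Bystander, leave it alone: small amber glass jar, 52 mm across, 60 mm high. Point near its lower middle.
- lens_mid (a point): Bystander, leave it alone: dark metal lens ring lying flat, 56 mm across, 14 mm high. Point near its lower middle.
- mug_mid (a point): Bystander, leave it alone: blue mug, 80 mm across, 90 mm high. Point near its lower middle.
- flask_mid (a point): Bystander, leave it alone: white bottle, 60 mm across, 120 mm high. Point near its lower middle.
- tweezers_mid (a point): Bystander, leave it alone: steel tweezers lying down, 120 mm long, 7 mm thick, in the tray beside the stone. Point near its lower middle.
- gauge: The whole depth gauge as one body; origin and axes as point foot.
Not all that is in view belongs to the job. What is shaped like the tally but turquoise is not meant.

How it is judged:
By the outcome, as a careful person would: the job done as asked, in the order asked, and still so for the second after the job is handed in, with the robot touching nothing.
It also fails if it takes over 72 s, if anything falls off the work surface, if the arm or the gripper's body presses on something with over 40 N, if the wrist force passes 120 N, or if a joint passes its speed limit or range.

## Working session

There is one attempt and no reset: what is moved stays moved. The work goes in short steps, Python scripts to look and compute and a shell command to move; the robot and the scene stay as the last step left them, time stands still between calls to the robot, and variables do not carry over. Pictures are saved under pics/ and viewed, and the job is handed in when it is done.

```bash
ls; mkdir -p pics; python3 - <<'E'
from station import status, imaging, ctrl
import cv2
print(status.state())
for n in ("side","top","wrist"):
    print(n,imaging.camera_info(n))
    cv2.imwrite(f"pics/{n}0.png",imaging.camera(n)[:,:,::-1])
E
```

```text
pics
{'clock': 0.0, 'joint_pos': array([ 1.04961602e+00,  3.13458982e-01,  1.49840474e+00,  3.31318262e-06,
        1.33100211e+00, -2.23389325e-01]), 'qvel': array([ 9.44463490e-04, -4.38855371e-04,  5.66657259e-04,  1.36554320e-03,
       -2.94064143e-05,  5.65394993e-04]), 'effort': array([-8.85777263e-04, -4.02214336e+01, -2.52273881e+01,  6.94769807e-02,
        3.53022292e-02, -1.09349976e-04]), 'tcp_pos': array([0.15392498, 0.50168194, 0.23816865]), 'tool_rot': array([-3.14035182e+00, -2.85192456e-04,  2.84380071e+00]), 'contact_force': array([ 0.26244649,  0.32963974, -0.50675234]), 'torque': array([-0.0066966 , -0.04966868,  0.01306519]), 'grip_width': 0.08817042573468468}
side {'fx': 470.9066764270443, 'fy': 470.9066764270443, 'cx': 253.26655554053838, 'cy': 188.5268315260962, 'k1': 0.0539972216615435, 'rvec': array([ 0.39998278, -2.81479988,  1.0502843 ]), 'tvec': array([0.50773935, 0.15783263, 1.40787062])}
top {'fx': 397.39956259586666, 'fy': 397.39956259586666, 'cx': 251.41291670217075, 'cy': 188.54622659982027, 'k1': -0.008304072728739275, 'rvec': array([ 2.10512304, -2.16885196,  0.14139901]), 'tvec': array([0.02416122, 0.55545419, 1.48370944])}
wrist {'fx': 330.0900037623328, 'fy': 330.0900037623328, 'cx': 256.8458841180167, 'cy': 191.00201220340512, 'k1': -0.035814910642262436, 'mount': array([[ 2.15070841e-04, -9.60164392e-01, -2.79435672e-01,
         7.23188198e-02],
       [ 9.99999815e-01,  4.73598070e-05,  6.06928956e-04,
        -2.58768864e-04],
       [-5.69517552e-04, -2.79435751e-01,  9.60164224e-01,
        -1.46159880e-01],
       [ 0.00000000e+00,  0.00000000e+00,  0.00000000e+00,
         1.00000000e+00]])}
```

View pics/side0.png

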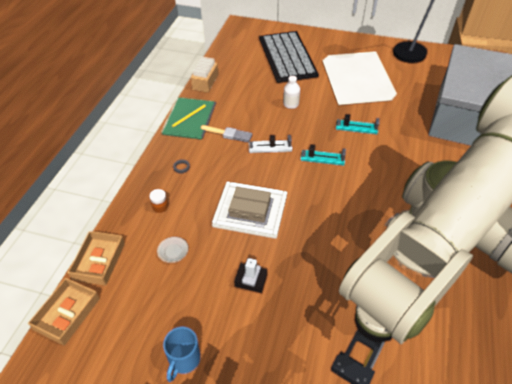

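View pics/top0.png

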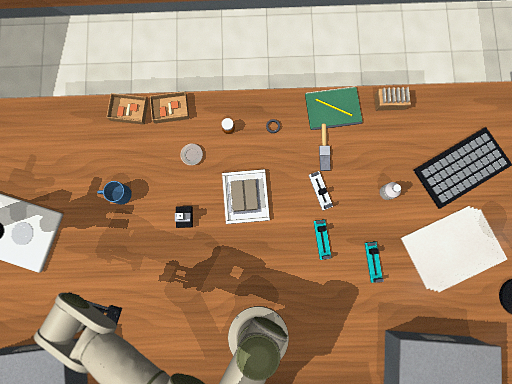

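View pics/wrist0.png

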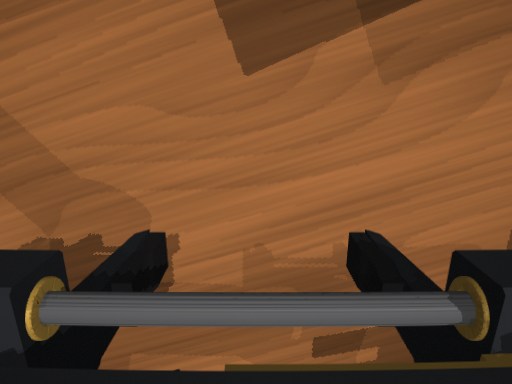

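The top view has the stand and gauge at about (184,216), the tray and stone at (246,196), the aluminium tally at (320,190) and turquoise decoys at (323,240) and (374,262). Next come helpers and close crops.

```bash
cat > h.py <<'E'
import numpy as np, cv2
from scipy.spatial.transform import Rotation as Rn
from station import status, imaging
def cam(name,st=None):
    i=imaging.camera_info(name)
    if name=="wrist":
        T=np.eye(4);T[:3,:3]=Rn.from_euler('xyz',st["tool_rot"]).as_matrix();T[:3,3]=st["tcp_pos"]
        M=T@i["mount"]; R=M[:3,:3].T; t=-R@M[:3,3]
    else:
        R=cv2.Rodrigues(i["rvec"])[0]; t=i["tvec"]
    K=np.array([[i["fx"],0,i["cx"]],[0,i["fy"],i["cy"]],[0,0,1]]);d=np.array([i["k1"],0,0,0,0])
    return R,t,K,d
def ray(c,uv):
    R,t,K,d=c
    p=cv2.undistortPoints(np.array(uv,float).reshape(-1,1,2),K,d)[:,0]
    v=np.c_[p,np.ones(len(p))]@R
    return -R.T@t, v
def onz(c,uv,z):
    o,v=ray(c,uv); return o+v*((z-o[2])/v[:,2:])
def proj(c,P):
    R,t,K,d=c
    return cv2.projectPoints(np.array(P,float).reshape(-1,1,3),cv2.Rodrigues(R)[0],t,K,d)[0][:,0]
def crop(im,x0,y0,x1,y1,s,fn):
    cv2.imwrite(fn,cv2.resize(im[y0:y1,x0:x1,::-1],None,fx=s,fy=s,interpolation=cv2.INTER_CUBIC))
E
python3 - <<'E'
from h import *
t=cv2.imread("pics/top0.png")[:,:,::-1]
crop(t,160,160,345,230,4,"pics/topc.png")
s=cv2.imread("pics/side0.png")[:,:,::-1]
crop(s,205,120,355,300,3,"pics/sidec.png")
c=cam("top")
print(onz(c,[[184,216]],.034),onz(c,[[246,196]],.062),onz(c,[[320,190]],.014))
E
```

```text
[[0.45881296 0.26880268 0.034     ]] [[0.52503823 0.02854385 0.062     ]] [[ 0.54596112 -0.25883745  0.014     ]]
```

View pics/topc.png

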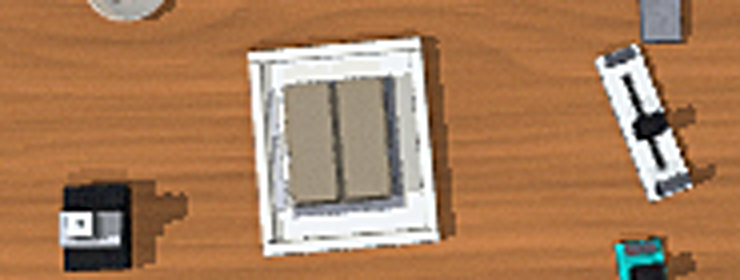

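View pics/sidec.png

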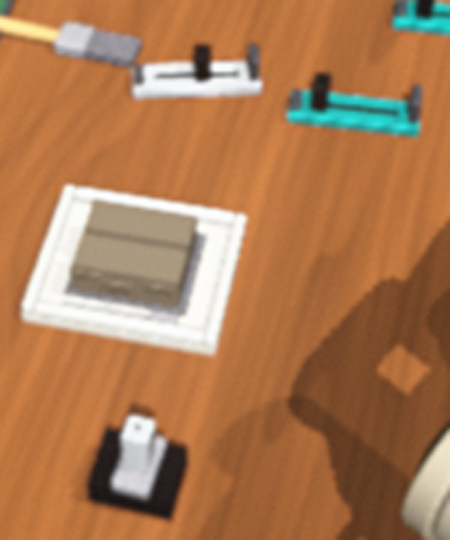

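```bash
python3 -m pendant '[[1,0.025,-0.02,0,0.025],[1,0.025,-0.02,0,0.025],[1,0.025,-0.02,0,0.025],[1,0.025,-0.02,0,0.025],[1,0.025,-0.02,0,0.025],[1,0.025,-0.02,0,0.025],[1,0.025,-0.02,0,0.025],[1,0.025,-0.02,0,0.025],[1,0.025,-0.02,0,0.025],[1,0.025,-0.02,0,0.025],[1,0.025,-0.02,0,0.025],[1,0.025,-0.02,0,0.025]]' 30
python3 - <<'E'
from h import *
st=status.state(); im=imaging.camera("wrist"); cv2.imwrite("pics/w1.png",im[:,:,::-1]); np.save("w1.npy",np.r_[st["tcp_pos"],st["tool_rot"]])
print(st["tcp_pos"],st["tool_rot"],st["contact_force"],st["clock"])
E
```

```text
clock: 1.35
tcp_pos: [0.4549, 0.2609, 0.2385]
tool_rot: [-3.142, -0.0, -3.138]
contact_force: [-0.4, 0.5, -0.0]
grip_width: 0.0878
[0.45490185 0.26089846 0.23854693] [-3.14150709e+00 -3.66048251e-04 -3.13843590e+00] [-0.3805616   0.51390309 -0.00807391] 1.35
```

View pics/w1.png

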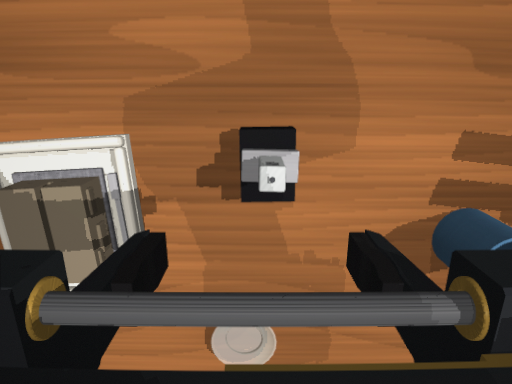

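The gauge stands in its black stand at (268,165), with its probe tail at about (272,179). I'll zoom in for yaw.

```bash
python3 - <<'E'
from h import *
im=cv2.imread("pics/w1.png")[:,:,::-1]
crop(im,225,115,315,215,6,"pics/w1c.png")
a=np.load("w1.npy"); c=cam("wrist",dict(tcp_pos=a[:3],tool_rot=a[3:]))
print(onz(c,[[272,179]],.102))
E
```

```text
[[0.45372311 0.27429129 0.102     ]]
```

View pics/w1c.png

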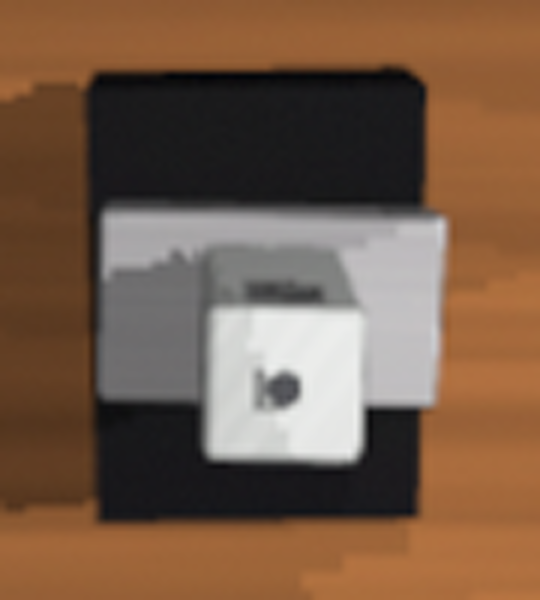

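```bash
python3 -m pendant '[[1,-0.001,0.0135,0,-0.023],[1,0,0,-0.02,0],[1,0,0,-0.03,0],[1,0,0,-0.03,0],[1,0,0,-0.02,0],[1,0,0,0,0],[1,0,0,0,0]]' 
python3 - <<'E'
from h import *
st=status.state(); im=imaging.camera("wrist"); cv2.imwrite("pics/w2.png",im[:,:,::-1]); np.save("w2.npy",np.r_[st["tcp_pos"],st["tool_rot"]])
print(st["tcp_pos"],st["tool_rot"],st["contact_force"],st["clock"])
print(proj(cam("wrist",st),[[.4537,.2743,.102]]))
E
```

```text
clock: 2.1
tcp_pos: [0.4532, 0.2756, 0.1393]
tool_rot: [3.141, 0.0, 3.121]
contact_force: [-0.0, 0.4, 0.2]
grip_width: 0.0879
[0.45320493 0.27555524 0.13930686] [3.14149804e+00 2.36317002e-04 3.12078543e+00] [-0.02476449  0.3705833   0.24699971] 2.1
[[254.83780021 222.38009698]]
```

View pics/w2.png

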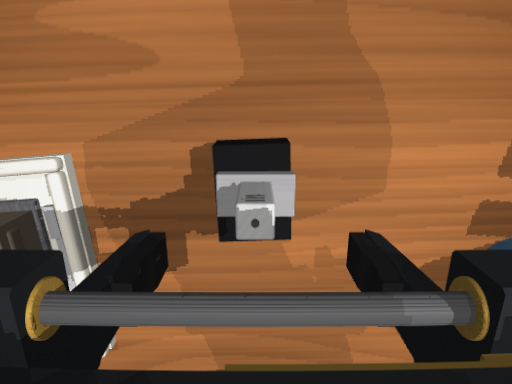

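Prediction and picture agree: the tail is at (255,223). Now I'll descend and grip.

```bash
python3 -m pendant '[[1,0.0005,-0.001,-0.025,0],[1,0,0,-0.025,0],[1,0,0,-0.02,0],[1,0,0,-0.012,0],[1,0,0,0,0],[0,0,0,0,0],[0,0,0,0,0],[0,0,0,0,0],[0,0,0,0,0],[0,0,0,0,0],[0,0,0,0,0]]' 30
python3 - <<'E'
from h import *
st=status.state(); im=imaging.camera("wrist"); cv2.imwrite("pics/w3.png",im[:,:,::-1])
print(st)
E
```

```text
clock: 3.25
tcp_pos: [0.4536, 0.2744, 0.0568]
tool_rot: [3.142, 0.0, 3.121]
contact_force: [-1.0, -0.0, -0.5]
grip_width: 0.0422
{'clock': 3.25, 'joint_pos': array([ 3.22891467e-01,  5.40044801e-01,  1.68559250e+00, -3.08312937e-06,
        9.15803099e-01, -1.22710750e+00]), 'qvel': array([ 0.00117636,  0.00145452,  0.00022371, -0.00057039, -0.00144698,
        0.00140997]), 'effort': array([ 3.93659357e-03, -4.45522642e+01, -1.94990909e+01,  9.37925273e-03,
        7.85947102e-02,  1.86924340e-04]), 'tcp_pos': array([0.45359915, 0.274412  , 0.05684092]), 'tool_rot': array([3.14154365e+00, 1.44168577e-04, 3.12079717e+00]), 'contact_force': array([-1.04245031, -0.02817752, -0.48818861]), 'torque': array([ 0.0127905 , -0.02708694, -0.03005784]), 'grip_width': 0.042212727562790965}
```

View pics/w3.png

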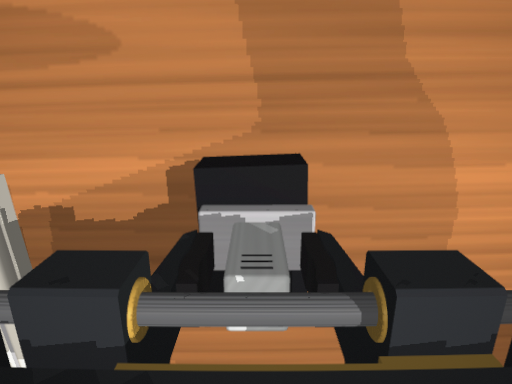

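```bash
python3 -m pendant '[[0,0,0,0,0],[0,0,0,0,0],[0,0,0,0,0],[0,0,0,0,0],[0,0,0,0,0]]' 50
python3 -m pendant '[[0,0,0,0,0],[0,0,0,0.003,0],[0,0,0,0.003,0],[0,0,0,0.004,0],[0,0,0,0,0],[0,0,0,0,0]]'
python3 - <<'E'
from h import *
st=status.state(); im=imaging.camera("wrist"); cv2.imwrite("pics/w4.png",im[:,:,::-1])
print(st["tcp_pos"],st["tool_rot"],st["contact_force"],st["torque"],st["grip_width"])
E
```

```text
clock: 3.8
tcp_pos: [0.4535, 0.2744, 0.0567]
tool_rot: [-3.142, -0.0, 3.121]
contact_force: [-0.1, 0.3, -0.7]
grip_width: 0.0234
clock: 4.4
tcp_pos: [0.4536, 0.2744, 0.0668]
tool_rot: [3.142, 0.0, 3.121]
contact_force: [-0.2, 0.2, -3.4]
grip_width: 0.0237
[0.45357047 0.27440361 0.06682761] [3.14153232e+00 1.84242305e-04 3.12076638e+00] [-0.24828345  0.1897708  -3.36489261] [ 0.03878863  0.02605044 -0.00049138] 0.023739302313772505
```

View pics/w4.png

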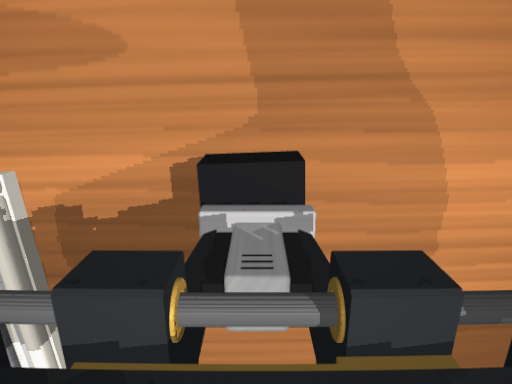

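```bash
python3 - <<'E'
from h import *
c=cam("top")
p=onz(c,[[160+334/4,160+83/4],[160+341/4,160+200/4]],.062);print(p, np.arctan2(*(p[0]-p[1])[[1,0]]))
E
python3 -m pendant '[[0,0,0,0.02,0],[0,0,0,0.03,0],[0,0,0,0.03,0],[0,0,0,0.02,0],[0,0.015,-0.03,0,0],[0,0.02,-0.04,0,0],[0,0.02,-0.05,0,0],[0,0.02,-0.05,0,0],[0,0.02,-0.04,0,0],[0,0.02,-0.02,0,0],[0,0.015,-0.015,0,0],[0,0,0,0,0]]'
python3 - <<'E'
from h import *
st=status.state(); im=imaging.camera("wrist"); cv2.imwrite("pics/w5.png",im[:,:,::-1]);np.save("w5.npy",np.r_[st["tcp_pos"],st["tool_rot"]])
print(st["tcp_pos"],st["tool_rot"],st["contact_force"],st["torque"],st["grip_width"])
E
```

```text
[[0.58369501 0.03649074 0.062     ]
 [0.47212978 0.03276474 0.062     ]] 0.033385076433684345
clock: 5.65
tcp_pos: [0.5817, 0.0346, 0.1662]
tool_rot: [-3.141, -0.0, 3.118]
contact_force: [-0.5, 0.2, -2.3]
grip_width: 0.0236
[0.5817214  0.0345783  0.16617051] [-3.14128416e+00 -1.49088219e-05  3.11829869e+00] [-0.49977703  0.17919931 -2.31233687] [ 0.05058988 -0.0126361  -0.05017148] 0.023607106492852168
```

View pics/w5.png

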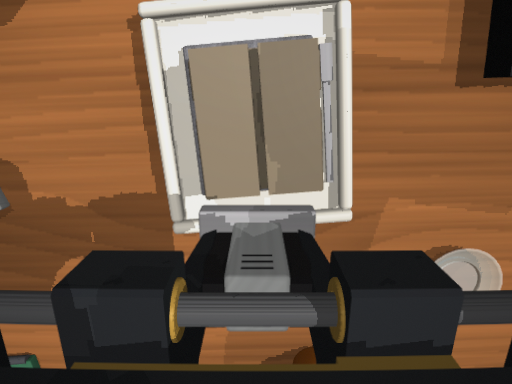

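```bash
cat > groove.py <<'E'
from h import *
import sys
def groove(im,st,r0,r1,guess,z=.062,fn=None):
    # per row: dark run around guess column function; edges at half level
    g=cv2.cvtColor(im,cv2.COLOR_RGB2GRAY).astype(float)
    L=[];Rr=[]
    for r in range(r0,r1):
        x0=int(round(guess(r))); seg=g[r,x0-14:x0+15]
        bg=np.median(np.r_[seg[:5],seg[-5:]]); mn=seg[8:21].min(); th=(bg+mn)/2
        k=8+int(np.argmin(seg[8:21])); i=k
        while i>0 and seg[i]<th:i-=1
        j=k
        while j<len(seg)-1 and seg[j]<th:j+=1
        if i==0 or j==len(seg)-1: continue
        L.append([x0-14+i+(th-seg[i])/(seg[i+1]-seg[i]),r]);Rr.append([x0-14+j-1+(seg[j-1]-th)/(seg[j-1]-seg[j]),r])
    c=cam("wrist",st); out=[]
    for E in (L,Rr):
        P=onz(c,E,z)
        for _ in range(3):
            f=np.polyfit(P[:,0],P[:,1],1);e=P[:,1]-np.polyval(f,P[:,0]);P=P[abs(e)<max(.0006,2*e.std())]
        out.append(f)
        # at tool
    x=st["tcp_pos"][0]
    for f in out: print("slope",f[0],"y at tcp x",np.polyval(f,x))
    m=(out[0]+out[1])/2
    tx=st["tcp_pos"]
    print("mid y at tcp",np.polyval(m,x),"width",np.polyval(out[0]-out[1],.52),"need dy",np.polyval(m,x)-tx[1],"ang",np.arctan(m[0]),"toolyaw-pi",(st["tool_rot"][2])%(2*np.pi)-np.pi)
    return m
E
python3 - <<'E'
from groove import *
im=cv2.imread("pics/w5.png")[:,:,::-1];a=np.load("w5.npy");st=dict(tcp_pos=a[:3],tool_rot=a[3:])
crop(im,180,30,350,220,3,"pics/w5c.png")
groove(im,st,55,185,lambda r:253+(r-45)*11/145)
E
```

```text
slope 0.05728771571847706 y at tcp x 0.036488429760427606
slope 0.055600587870158105 y at tcp x 0.043360814645672485
mid y at tcp 0.03992462220305005 width -0.006976516782500343 need dy 0.005346321216368605 ang 0.056384323515344226 toolyaw-pi -0.02329396242667725
```

View pics/w5c.png

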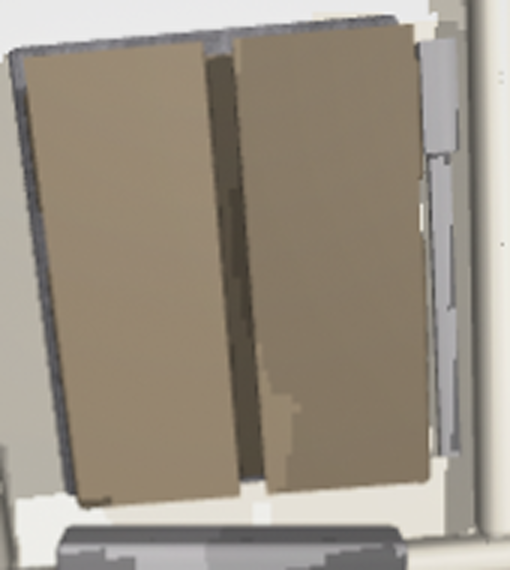

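The groove shows clearly from (253,45) to (264,190) and measures 7.0 mm wide. I'll align with it, lower partway and look again.

```bash
python3 -m pendant '[[0,-0.02,0.001,0,0.04],[0,-0.02,0.002,0,0.04],[0,-0.002,0,-0.015,0],[0,0,0,-0.015,0],[0,0,0,-0.01,0],[0,0,0,0,0],[0,0,0,0,0],[0,0,0,0,0]]'
python3 - <<'E'
from groove import *
st=status.state(); im=imaging.camera("wrist"); cv2.imwrite("pics/w6.png",im[:,:,::-1]);np.save("w6.npy",np.r_[st["tcp_pos"],st["tool_rot"]])
print(st["tcp_pos"],st["tool_rot"],st["contact_force"],st["torque"],st["grip_width"],st["clock"])
a=np.load("w5.npy");c5=cam("wrist",dict(tcp_pos=a[:3],tool_rot=a[3:]));print(onz(c5,[[250,45],[262,193]],.062))
print(proj(cam("wrist",st),[[.49,.0375-.0564*.05+.0001,.062],[.515,.0375-.0564*.025,.062]]))
E
```

```text
clock: 6.5
tcp_pos: [0.539, 0.0397, 0.1274]
tool_rot: [-3.141, 0.001, -3.082]
contact_force: [0.0, -0.4, -2.1]
grip_width: 0.0239
[0.53901259 0.0396611  0.12738961] [-3.14137644e+00  1.13556703e-03 -3.08216605e+00] [ 0.00249284 -0.36715573 -2.07815013] [0.02184086 0.03021679 0.07824044] 0.02385598388530818 6.5
[[0.47507334 0.03221243 0.062     ]
 [0.58398171 0.03859986 0.062     ]]
[[253.80435477 132.83359551]
 [253.62206713 171.28636392]]
```

View pics/w6.png

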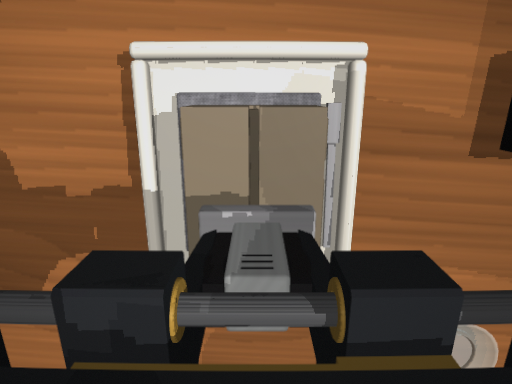

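```bash
python3 - <<'E'
from groove import *
im=cv2.imread("pics/w6.png")[:,:,::-1];a=np.load("w6.npy");st=dict(tcp_pos=a[:3],tool_rot=a[3:])
groove(im,st,112,192,lambda r:254)
# foot ends at front top edge
g=cv2.cvtColor(im,cv2.COLOR_RGB2GRAY).astype(int)
print(g[214,190:210],g[214,305:325])
R=Rn.from_euler('xyz',a[3:]).as_matrix()
c=cam("wrist",st)
# foot front top edges at tool (x=.017,z=.023-.012)
print(proj(c,[a[:3]+R@[.017,s*.03,.011] for s in(-1,1)]+[a[:3]+R@[.017,s*.03,.023] for s in(-1,1)]))
E
```

```text
slope 0.060132865684105745 y at tcp x 0.03408951620602558
slope 0.06042532712181997 y at tcp x 0.04089465294676462
mid y at tcp 0.03749208457639511 width -0.006799576292476807 need dy -0.002169019083788075 ang 0.060206245733924996 toolyaw-pi 0.05942660523160104
[ 88  87  87  87  87  88  88  87 101 113 120 123 123 123 123 123 123 123
 123 123] [101 101 101 101 101 101 101 101 100 144 146 121 114 114 114 114 111 114
 118  92]
[[197.49539839 209.30389662]
 [316.37887786 209.29660171]
 [201.30999233 201.90096574]
 [312.51869137 201.89624364]]
```

```bash
python3 - <<'E'
from h import *
im=cv2.imread("pics/w6.png")[:,:,::-1]
crop(im,190,195,325,260,5,"pics/w6c.png")
E
```

```text
(no output)
```

View pics/w6c.png

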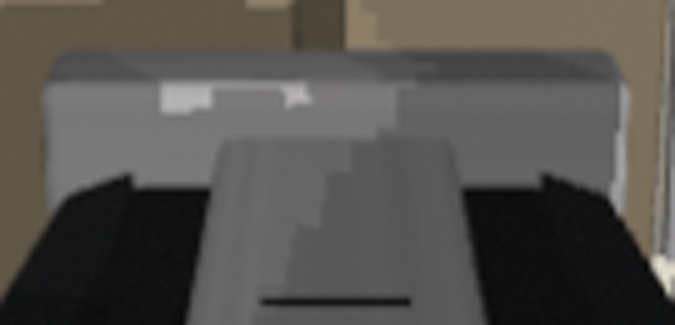

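```bash
python3 -m pendant '[[0,0,-0.0022,0,0],[0,0,0,-0.01,0],[0,0,0,-0.006,0],[0,0,0,0,0],[0,0,0,0,0],[0,0,0,0,0]]'
python3 - <<'E'
from groove import *
st=status.state(); im=imaging.camera("wrist"); cv2.imwrite("pics/w7.png",im[:,:,::-1])
print(st["tcp_pos"],st["tool_rot"],st["contact_force"],st["torque"],st["clock"])
groove(im,st,110,190,lambda r:257)
crop(im,180,80,330,250,4,"pics/w7c.png")
cv2.imwrite("pics/s7.png",imaging.camera("side")[170:250,200:300,::-1].repeat(6,0).repeat(6,1))
E
```

```text
clock: 7.15
tcp_pos: [0.5388, 0.0373, 0.1109]
tool_rot: [-3.142, 0.0, -3.082]
contact_force: [-0.7, 0.9, -2.3]
grip_width: 0.0239
[0.53883302 0.03733955 0.11086433] [-3.14152511e+00  2.99061396e-04 -3.08240437e+00] [-0.69829889  0.88776326 -2.28333053] [ 0.04974591  0.00894892 -0.04572142] 7.15
slope 0.06535086529670713 y at tcp x 0.03437712610470394
slope 0.053459580750386385 y at tcp x 0.04076654338820125
mid y at tcp 0.0375718347464526 width -0.006613366133535342 need dy 0.00023228839247155242 ang 0.059335490656276385 toolyaw-pi 0.059188279960776136
```

View pics/w7c.png

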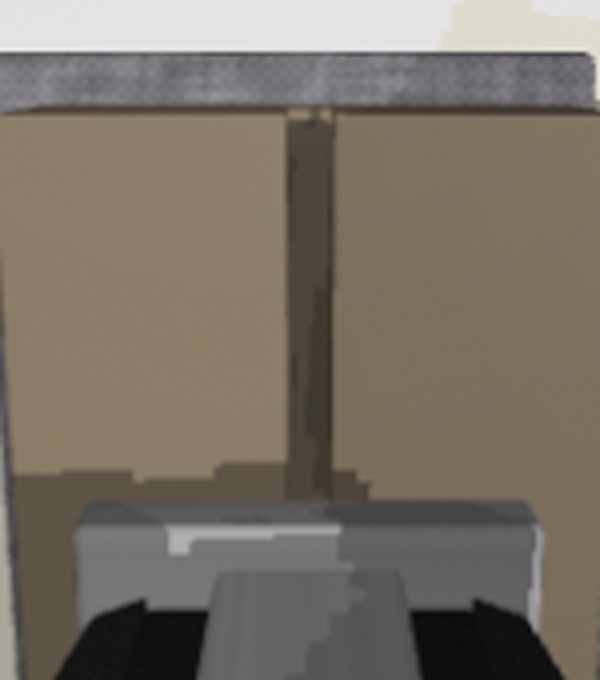

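View pics/s7.png

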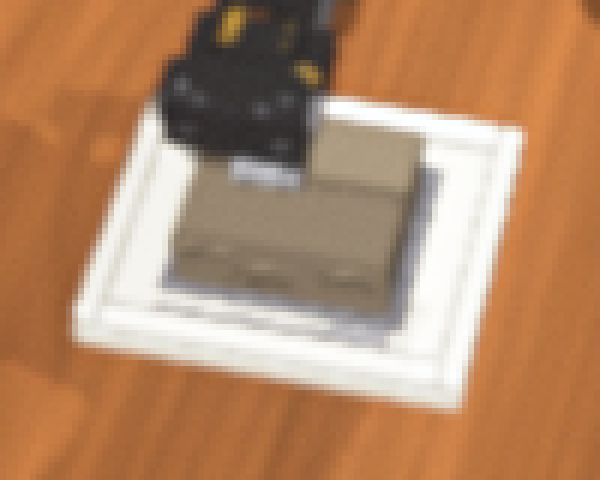

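```bash
python3 -m pendant '[[0,0,0.0002,0,0],[0,0,0,-0.002,0],[0,0,0,-0.002,0],[0,0,0,-0.001,0],[0,0,0,-0.001,0],[0,0,0,0,0]]'
python3 -m pendant '[[0,0,0,-0.0005,0],[0,0,0,-0.0005,0],[0,0,0,0,0]]'
python3 -m pendant '[[0,0,0,-0.0005,0],[0,0,0,-0.0005,0],[0,0,0,0,0]]'
```

```text
clock: 7.85
tcp_pos: [0.5387, 0.0375, 0.1046]
tool_rot: [3.142, -0.0, -3.082]
contact_force: [-0.8, 0.7, -2.5]
grip_width: 0.0234
clock: 8.15
tcp_pos: [0.5387, 0.0375, 0.1037]
tool_rot: [-3.142, -0.0, -3.082]
contact_force: [-0.2, 0.5, -2.0]
grip_width: 0.0232
clock: 8.45
tcp_pos: [0.5386, 0.0376, 0.1026]
tool_rot: [3.142, -0.0, -3.082]
contact_force: [1.0, -1.2, -2.2]
grip_width: 0.0236
```

```bash
python3 -m pendant '[[0,0,0,-0.0005,0],[0,0,0,-0.0005,0],[0,0,0,0,0]]'
python3 -m pendant '[[0,0,0,-0.0005,0],[0,0,0,-0.0005,0],[0,0,0,0,0]]'
python3 -m pendant '[[0,0,0,-0.0005,0],[0,0,0,-0.0005,0],[0,0,0,0,0]]'
python3 -c "
from h import *
st=status.state();print(st['tcp_pos'],st['contact_force'],st['torque'])"
```

```text
clock: 8.75
tcp_pos: [0.5387, 0.0376, 0.1016]
tool_rot: [3.142, -0.0, -3.082]
contact_force: [-0.4, -0.8, -1.8]
grip_width: 0.0236
clock: 9.05
tcp_pos: [0.5386, 0.0376, 0.1006]
tool_rot: [3.142, -0.0, -3.082]
contact_force: [-0.0, -0.5, -2.1]
grip_width: 0.0237
clock: 9.35
tcp_pos: [0.5387, 0.0376, 0.0996]
tool_rot: [3.142, -0.0, -3.082]
contact_force: [0.5, 1.1, -1.9]
grip_width: 0.0235
[0.53865018 0.03756505 0.09963584] [ 0.48980925  1.06949689 -1.87068871] [0.03182221 0.02976824 0.04944162]
```

The tip is about 5 mm below the stone top without contact, so it's in the groove. I'll keep going until it touches the floor.

```bash
for i in 1; do :; done
python3 -m pendant '[[0,0,0,-0.0005,0],[0,0,0,-0.0005,0],[0,0,0,0,0]]'
python3 -m pendant '[[0,0,0,-0.0005,0],[0,0,0,-0.0005,0],[0,0,0,0,0]]'
python3 -m pendant '[[0,0,0,-0.0005,0],[0,0,0,-0.0005,0],[0,0,0,0,0]]'
python3 -m pendant '[[0,0,0,-0.0005,0],[0,0,0,-0.0005,0],[0,0,0,0,0]]'
```

```text
clock: 9.65
tcp_pos: [0.5387, 0.0375, 0.0986]
tool_rot: [3.142, -0.0, -3.082]
contact_force: [-1.5, -0.3, -2.0]
grip_width: 0.0234
clock: 9.95
tcp_pos: [0.5386, 0.0375, 0.0976]
tool_rot: [3.142, -0.0, -3.082]
contact_force: [0.5, 0.4, -1.8]
grip_width: 0.0236
clock: 10.25
tcp_pos: [0.5387, 0.0375, 0.0967]
tool_rot: [3.142, -0.0, -3.082]
contact_force: [-0.4, -0.5, -2.3]
grip_width: 0.0235
clock: 10.55
tcp_pos: [0.5387, 0.0375, 0.0956]
tool_rot: [3.142, -0.0, -3.082]
contact_force: [-0.4, -0.7, -2.4]
grip_width: 0.0234
```

```bash

python3 -m pendant '[[0,0,0,-0.0005,0],[0,0,0,-0.0005,0],[0,0,0,0,0]]'
python3 -m pendant '[[0,0,0,-0.0005,0],[0,0,0,-0.0005,0],[0,0,0,0,0]]'
python3 -m pendant '[[0,0,0,-0.0005,0],[0,0,0,-0.0005,0],[0,0,0,0,0]]'
python3 -m pendant '[[0,0,0,-0.0005,0],[0,0,0,-0.0005,0],[0,0,0,0,0]]'
```

```text
clock: 10.85
tcp_pos: [0.5387, 0.0376, 0.0947]
tool_rot: [3.142, -0.0, -3.082]
contact_force: [-0.1, 0.5, -2.0]
grip_width: 0.0239
clock: 11.15
tcp_pos: [0.5387, 0.0375, 0.0936]
tool_rot: [3.142, -0.0, -3.082]
contact_force: [-0.4, -0.4, -2.8]
grip_width: 0.0236
clock: 11.45
tcp_pos: [0.5387, 0.0376, 0.0927]
tool_rot: [3.142, -0.0, -3.082]
contact_force: [-0.8, -0.1, -2.3]
grip_width: 0.0237
clock: 11.75
tcp_pos: [0.5388, 0.0375, 0.0918]
tool_rot: [-3.142, 0.0, -3.082]
contact_force: [-0.7, 0.3, 0.6]
grip_width: 0.0237
```

```bash

python3 -m pendant '[[0,0,0,-0.0005,0],[0,0,0,-0.0005,0],[0,0,0,0,0]]'
python3 -m pendant '[[0,0,0,-0.0005,0],[0,0,0,-0.0005,0],[0,0,0,0,0]]'
python3 -m pendant '[[0,0,0,-0.0005,0],[0,0,0,-0.0005,0],[0,0,0,0,0]]'
python3 -m pendant '[[0,0,0,-0.0005,0],[0,0,0,-0.0005,0],[0,0,0,0,0]]'
```

```text
clock: 12.05
tcp_pos: [0.5388, 0.0375, 0.091]
tool_rot: [-3.141, 0.0, -3.082]
contact_force: [-2.5, 0.9, 3.3]
grip_width: 0.0236
clock: 12.35
tcp_pos: [0.5388, 0.0375, 0.0897]
tool_rot: [-3.142, 0.0, -3.082]
contact_force: [-0.2, -0.2, 3.5]
grip_width: 0.0239
clock: 12.65
tcp_pos: [0.5388, 0.0375, 0.0887]
tool_rot: [-3.142, 0.0, -3.082]
contact_force: [-0.1, 0.0, 3.0]
grip_width: 0.0237
clock: 12.95
tcp_pos: [0.5387, 0.0375, 0.0877]
tool_rot: [-3.142, 0.0, -3.082]
contact_force: [-0.5, 0.3, 3.0]
grip_width: 0.0237
```

```bash

python3 -m pendant '[[0,0,0,-0.0005,0],[0,0,0,-0.0005,0],[0,0,0,0,0]]'
python3 -m pendant '[[0,0,0,-0.0005,0],[0,0,0,0,0]]'
python3 -m pendant '[[0,0,0,-0.0003,0],[0,0,0,0,0]]'
python3 -m pendant '[[0,0,0,-0.0003,0],[0,0,0,0,0]]'
python3 -m pendant '[[0,0,0,-0.0003,0],[0,0,0,0,0]]'
```

```text
clock: 13.25
tcp_pos: [0.5387, 0.0375, 0.0867]
tool_rot: [-3.142, 0.0, -3.082]
contact_force: [0.3, 0.0, 2.4]
grip_width: 0.0235
clock: 13.45
tcp_pos: [0.5387, 0.0375, 0.0862]
tool_rot: [-3.142, 0.0, -3.082]
contact_force: [0.4, 0.2, 4.1]
grip_width: 0.0235
clock: 13.65
tcp_pos: [0.5387, 0.0375, 0.0859]
tool_rot: [-3.142, 0.0, -3.082]
contact_force: [0.2, 1.3, 2.9]
grip_width: 0.0234
clock: 13.85
tcp_pos: [0.5387, 0.0375, 0.0856]
tool_rot: [-3.142, 0.0, -3.082]
contact_force: [0.2, 0.2, 2.8]
grip_width: 0.0234
clock: 14.05
tcp_pos: [0.5387, 0.0375, 0.0853]
tool_rot: [-3.142, 0.0, -3.082]
contact_force: [-0.6, -0.2, 3.2]
grip_width: 0.0238
```

```bash

python3 -m pendant '[[0,0,0,-0.0003,0],[0,0,0,0,0]]'
python3 -m pendant '[[0,0,0,-0.0003,0],[0,0,0,0,0]]'
python3 -m pendant '[[0,0,0,-0.0002,0],[0,0,0,0,0]]'
```

```text
clock: 14.25
tcp_pos: [0.5387, 0.0375, 0.085]
tool_rot: [3.142, -0.0, -3.082]
contact_force: [0.7, -0.3, 3.0]
grip_width: 0.0235
clock: 14.45
tcp_pos: [0.5387, 0.0375, 0.0847]
tool_rot: [-3.142, 0.0, -3.082]
contact_force: [0.3, 0.3, 3.0]
grip_width: 0.0237
clock: 14.65
tcp_pos: [0.5387, 0.0376, 0.0845]
tool_rot: [-3.142, 0.0, -3.082]
contact_force: [0.1, -0.5, 3.5]
grip_width: 0.024
```

```bash

python3 -m pendant '[[0,0,0,-0.0002,0],[0,0,0,0,0]]'
python3 -m pendant '[[0,0,0,-0.0002,0],[0,0,0,0,0]]'
python3 -m pendant '[[0,0,0,-0.0002,0],[0,0,0,0,0]]'
```

```text
clock: 14.85
tcp_pos: [0.5387, 0.0375, 0.0843]
tool_rot: [-3.142, 0.0, -3.082]
contact_force: [-0.2, 0.3, 3.5]
grip_width: 0.0232
clock: 15.05
tcp_pos: [0.5387, 0.0376, 0.0842]
tool_rot: [-3.142, 0.0, -3.082]
contact_force: [-0.1, -0.3, 4.5]
grip_width: 0.0235
clock: 15.25
tcp_pos: [0.5387, 0.0376, 0.0841]
tool_rot: [-3.142, 0.0, -3.082]
contact_force: [-0.8, 0.6, 6.2]
grip_width: 0.0238
```

```bash

python3 -m pendant '[[0,0,0,-0.0002,0],[0,0,0,0,0]]'
python3 -m pendant '[[0,0,0,-0.0002,0],[0,0,0,0,0],[0,0,0,0,0]]'
python3 - <<'E'
from groove import *
st=status.state(); im=imaging.camera("wrist"); crop(im,180,80,330,250,4,"pics/w8c.png")
print(st["tcp_pos"],st["tool_rot"],st["contact_force"],st["torque"],st["clock"])
E
```

```text
clock: 15.45
tcp_pos: [0.5388, 0.0375, 0.084]
tool_rot: [-3.142, 0.0, -3.082]
contact_force: [-1.0, 0.6, 7.5]
grip_width: 0.0238
clock: 15.75
tcp_pos: [0.5388, 0.0376, 0.084]
tool_rot: [-3.141, 0.0, -3.082]
contact_force: [-1.2, 0.4, 7.7]
grip_width: 0.0235
[0.53880149 0.0375609  0.08395352] [-3.14147635e+00  3.39470576e-04 -3.08224874e+00] [-1.16782428  0.41880914  7.74361731] [0.03456538 0.3063415  0.03021587] 15.75
```

View pics/w8c.png

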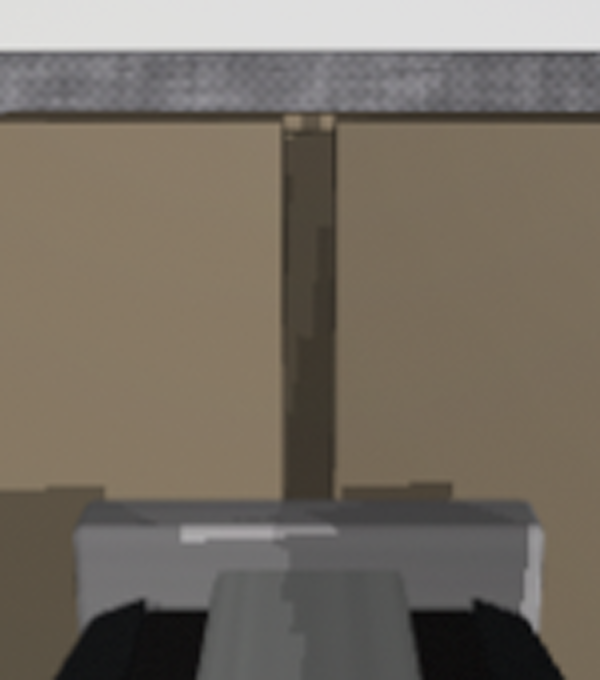

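```bash

python3 -m pendant '[[0,0,0,-0.0003,0],[0,0,0,0,0]]'
python3 -m pendant '[[0,0,0,-0.0002,0],[0,0,0,0,0],[0,0,0,0,0]]'
python3 -c "
from h import *
st=status.state();print(st['tcp_pos'],st['contact_force'],st['torque'])"
```

```text
clock: 16.0
tcp_pos: [0.5388, 0.0376, 0.0838]
tool_rot: [-3.141, 0.0, -3.082]
contact_force: [-1.7, -0.4, 10.4]
grip_width: 0.0236
clock: 16.3
tcp_pos: [0.5388, 0.0376, 0.0838]
tool_rot: [-3.141, 0.001, -3.082]
contact_force: [-1.7, 0.4, 10.9]
grip_width: 0.0235
[0.53883641 0.03755884 0.08375387] [-1.67137112  0.39916595 10.85635451] [0.08785973 0.51312797 0.00927195]
```

```bash

python3 -m pendant '[[0,-0.0003,0,-0.0001,0],[0,0,0,0,0],[0,0,0,0,0]]'
python3 -c "
from h import *
st=status.state();print(st['tcp_pos'],st['tool_rot'],st['contact_force'],st['torque'])"
```

```text
clock: 16.6
tcp_pos: [0.5388, 0.0376, 0.0838]
tool_rot: [-3.141, 0.001, -3.082]
contact_force: [-0.3, 0.3, 10.1]
grip_width: 0.0239
[0.53875733 0.03755064 0.08377489] [-3.14138824e+00  1.23802862e-03 -3.08235756e+00] [-0.29526365  0.32033776 10.14342516] [ 0.17099027  0.28027562 -0.01255672]
```

```bash

python3 -m pendant '[[0,0,0,-0.0003,0],[0,0,0,0,0],[0,0,0,0,0],[0,0,0,0,0],[0,0,0,0,0]]'
python3 -m pendant '[[0,0,0,0,0],[0,0,0,0,0],[0,0,0,0,0],[0,0,0,0,0],[0,0,0,0,0]]'
python3 - <<'E'
from groove import *
st=status.state(); print(st["tcp_pos"],st["tool_rot"],st["contact_force"],st["torque"],st["clock"])
im=imaging.camera("wrist"); cv2.imwrite("pics/w9.png",im[:,:,::-1])
s=imaging.camera("side"); crop(s,200,170,300,250,6,"pics/s9.png")
E
```

```text
clock: 17.1
tcp_pos: [0.5388, 0.0375, 0.0836]
tool_rot: [-3.141, 0.001, -3.082]
contact_force: [-2.0, -0.4, 12.8]
grip_width: 0.0239
clock: 17.6
tcp_pos: [0.5388, 0.0376, 0.0836]
tool_rot: [-3.141, 0.001, -3.082]
contact_force: [-2.0, -0.3, 12.0]
grip_width: 0.0236
[0.53880271 0.03755143 0.08362768] [-3.14135201e+00  1.32549817e-03 -3.08236390e+00] [-2.02341582 -0.26504411 12.01189718] [0.11156227 0.43625599 0.01138063] 17.6
```

View pics/w9.png

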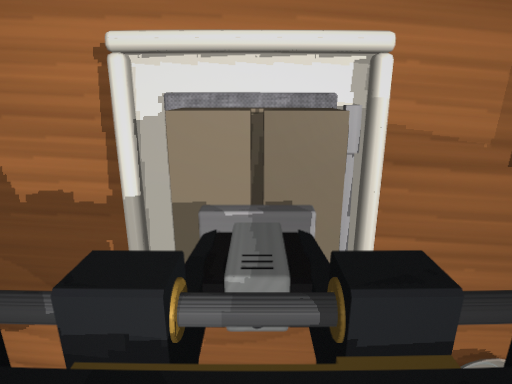

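View pics/s9.png

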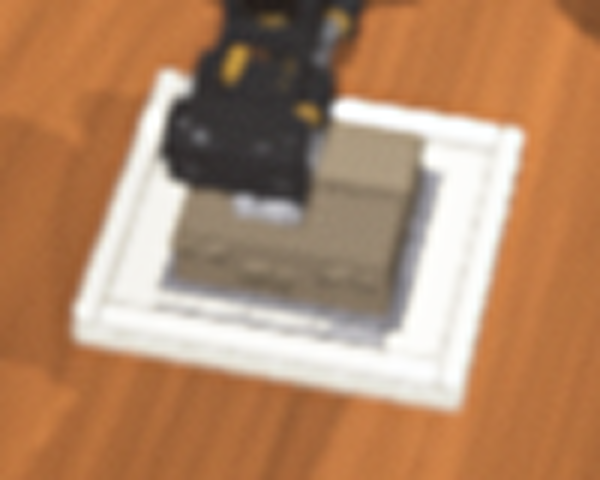

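The net press of about 14.5 N has been held for about 1 s. By contact heights the depth is about 12.6 mm, which means the tall post. Next I'll lift and go back to the stand.

```bash

python3 -m pendant '[[0,0,0,0.002,0],[0,0,0,0.005,0],[0,0,0,0.01,0],[0,0,0,0.02,0],[0,0,0,0.025,0],[0,0,0,0.02,0],[0,0,0,0,0]]'
python3 -m pendant '[[0,-0.01,0.03,0,-0.01],[0,-0.015,0.04,0,-0.01],[0,-0.015,0.045,0,-0.02],[0,-0.015,0.045,0,-0.02],[0,-0.015,0.04,0,-0.01],[0,-0.01,0.025,0,-0.01],[0,-0.005,0.012,0,0],[0,0,0,0,0],[0,0,0,0,0]]'
python3 - <<'E'
from groove import *
st=status.state(); print(st["tcp_pos"],st["tool_rot"],st["contact_force"],st["torque"],st["clock"])
im=imaging.camera("wrist"); cv2.imwrite("pics/w10.png",im[:,:,::-1])
s=imaging.camera("side"); crop(s,190,170,310,310,4,"pics/s10.png")
E
```

```text
clock: 18.4
tcp_pos: [0.5393, 0.0375, 0.1671]
tool_rot: [-3.141, 0.004, -3.082]
contact_force: [1.0, -0.1, -2.0]
grip_width: 0.0236
clock: 19.3
tcp_pos: [0.4537, 0.2736, 0.1642]
tool_rot: [-3.141, -0.001, 3.12]
contact_force: [-0.6, -0.6, -1.5]
grip_width: 0.0238
[0.45372845 0.27360501 0.16418798] [-3.14098603e+00 -5.16355305e-04  3.12045433e+00] [-0.63472322 -0.63998861 -1.48844781] [0.02698484 0.00267762 0.03679606] 19.3
```

View pics/w10.png

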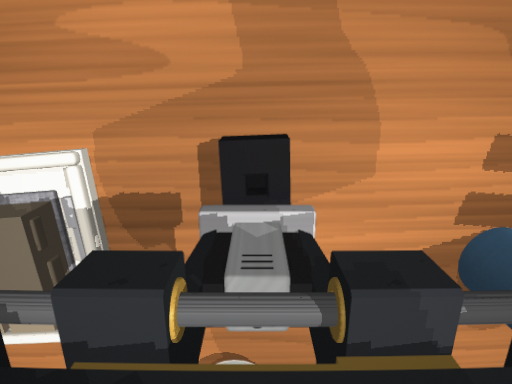

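View pics/s10.png

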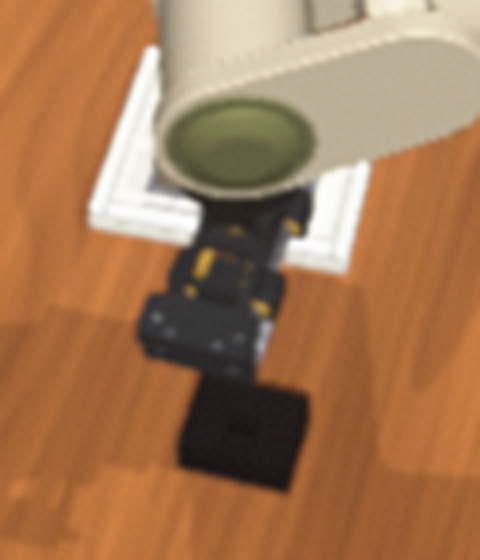

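The stand's hole is visible at (257,184), so I'll check it and lower.

```bash
python3 - <<'E'
from h import *
print(onz(cam("wrist",status.state()),[[257,184]],.034))
E
python3 -m pendant '[[0,0,0.0008,-0.02,0],[0,0,0,-0.03,0],[0,0,0,-0.03,0],[0,0,0,-0.012,0],[0,0,0,-0.007,0],[0,0,0,-0.004,0],[0,0,0,0,0]]'
python3 -m pendant '[[0,0,0,-0.001,0],[0,0,0,-0.001,0],[0,0,0,0,0]]'
```

```text
[[0.45581346 0.27340427 0.034     ]]
clock: 20.1
tcp_pos: [0.4538, 0.2753, 0.0621]
tool_rot: [3.141, 0.001, 3.121]
contact_force: [-0.6, 1.0, -1.9]
grip_width: 0.0238
clock: 20.4
tcp_pos: [0.4535, 0.2754, 0.0599]
tool_rot: [3.141, 0.001, 3.121]
contact_force: [-0.5, -0.4, -2.4]
grip_width: 0.0234
```

```bash

python3 -m pendant '[[0,0,-0.001,-0.001,0],[0,0,0,-0.001,0],[0,0,0,0,0]]'
python3 -m pendant '[[0,0,0,-0.0005,0],[0,0,0,0,0]]'
python3 -m pendant '[[0,0,0,-0.0004,0],[0,0,0,0,0]]'
python3 -m pendant '[[0,0,0,-0.0003,0],[0,0,0,0,0]]'
```

```text
clock: 20.7
tcp_pos: [0.4533, 0.2743, 0.0575]
tool_rot: [-3.141, -0.0, 3.121]
contact_force: [-0.2, -0.0, -1.3]
grip_width: 0.0236
clock: 20.9
tcp_pos: [0.4534, 0.2743, 0.0571]
tool_rot: [3.142, -0.0, 3.121]
contact_force: [-0.3, 0.5, -1.9]
grip_width: 0.0236
clock: 21.1
tcp_pos: [0.4534, 0.2744, 0.0567]
tool_rot: [3.142, 0.0, 3.121]
contact_force: [0.2, 0.2, -1.4]
grip_width: 0.024
clock: 21.3
tcp_pos: [0.4534, 0.2744, 0.0567]
tool_rot: [3.142, 0.0, 3.121]
contact_force: [-1.2, -1.3, 3.0]
grip_width: 0.0238
```

It touches at TCP 0.0567, the same height as at pickup, so the gauge didn't slip in the grip. Releasing.

```bash

python3 -m pendant '[[0.3,0,0,0,0],[0.5,0,0,0,0],[0.6,0,0,0,0],[0.7,0,0,0,0],[0.8,0,0,0,0],[1,0,0,0,0],[1,0,0,0,0],[1,0,0,0,0],[1,0,0,0,0]]'
python3 -m pendant '[[1,0,0,0.01,0],[1,0,0,0.03,0],[1,0,0,0.03,0],[1,0,0,0.03,0],[1,0,0,0.02,0],[1,0,0,0,0]]'
python3 - <<'E'
from groove import *
st=status.state(); print(st["tcp_pos"],st["tool_rot"],st["contact_force"],st["clock"],st["grip_width"])
im=imaging.camera("wrist"); cv2.imwrite("pics/w11.png",im[:,:,::-1])
crop(im,200,110,310,240,5,"pics/w11c.png")
E
```

```text
clock: 22.2
tcp_pos: [0.4534, 0.2743, 0.0564]
tool_rot: [3.142, 0.0, 3.121]
contact_force: [1.2, 0.3, -0.9]
grip_width: 0.0874
clock: 22.8
tcp_pos: [0.4544, 0.2748, 0.1796]
tool_rot: [3.14, 0.005, 3.121]
contact_force: [0.6, 0.3, -0.4]
grip_width: 0.0882
[0.45443475 0.27476181 0.179607  ] [3.1396696  0.00543737 3.1209069 ] [ 0.55309249  0.33189203 -0.43615809] 22.8 0.08815825225152586
```

View pics/w11c.png

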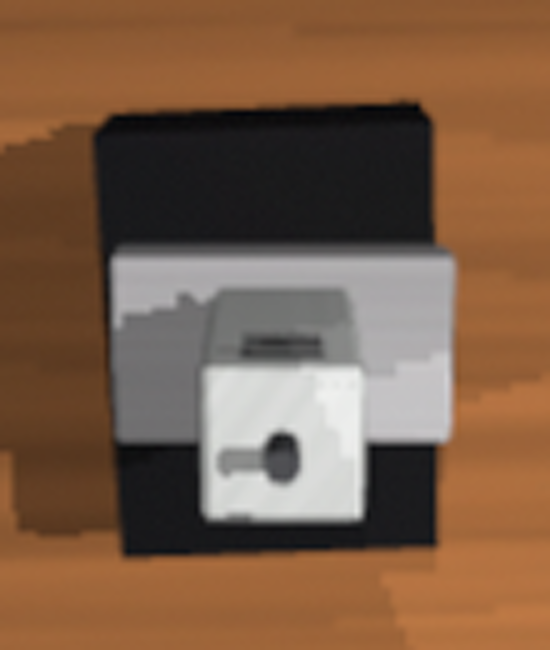

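```bash
python3 - <<'E'
from h import *
st=status.state(); c=cam("wrist",st)
b=onz(c,[[200+283/5,110+443/5]],.100)[0]; print(b)
for h in (0,2,5,8,9.4,11,14): print(h,(proj(c,[b+[0,0,h/1e3]])[0]-[200,110])*5)
im=cv2.imread("pics/w11.png")[:,:,::-1]; crop(im,235,175,280,220,12,"pics/w11d.png")
E
```

```text
[0.45230147 0.2744001  0.1       ]
0 [283. 443.]
2 [283.01282174 447.31320981]
5 [283.03245676 453.91796953]
8 [283.05259099 460.69011476]
9.4 [283.06216318 463.90952634]
11 [283.07324365 467.63606481]
14 [283.09443493 474.7625701 ]
```

View pics/w11d.png

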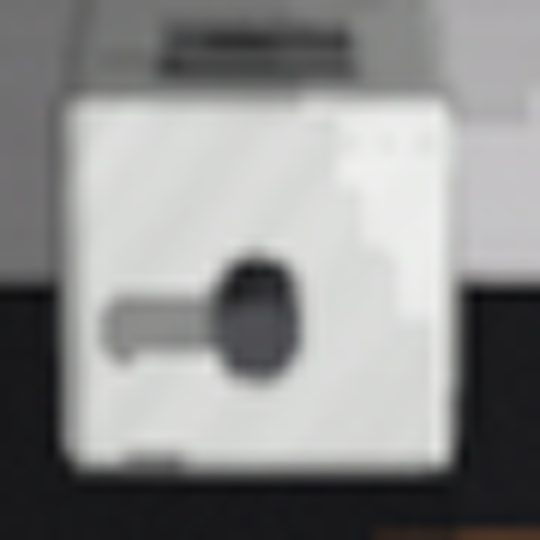

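The tail protrudes about 10 mm, so it was pushed in about 8 mm. That's consistent with a depth of about 12 mm and the tall post. Now the tally.

```bash
python3 - <<'E'
from h import *
c=cam("top")
p=onz(c,[[160+618/4,160+55/4],[160+671/4,160+190/4],[160+651/4,160+124/4]],.014);print(p);d=p[1]-p[0];print(d,np.arctan2(d[1],d[0]))
E
python3 -m pendant '[[1,0.005,-0.03,0.005,0],[1,0.005,-0.045,0.005,0],[1,0.005,-0.05,0.005,0.05],[1,0.005,-0.05,0.005,0.05],[1,0.005,-0.05,0,0.05],[1,0.01,-0.05,0,0.05],[1,0.01,-0.05,0,0.05],[1,0.01,-0.05,0,0.05],[1,0.01,-0.05,0,0.05],[1,0.01,-0.05,0,0],[1,0.01,-0.04,0,0],[1,0,-0.02,0,0]]'
python3 - <<'E'
from groove import *
st=status.state(); print(st["tcp_pos"],st["tool_rot"],st["clock"])
im=imaging.camera("wrist"); cv2.imwrite("pics/w12.png",im[:,:,::-1])
E
```

```text
[[ 0.61089029 -0.24081579  0.014     ]
 [ 0.47672708 -0.28504684  0.014     ]
 [ 0.54170129 -0.26929671  0.014     ]]
[-0.13416321 -0.04423106  0.        ] -2.823132832806504
clock: 24.05
tcp_pos: [0.537, -0.2574, 0.1944]
tool_rot: [3.14, -0.001, -2.815]
contact_force: [0.3, 0.3, -0.4]
grip_width: 0.0881
[ 0.53701119 -0.25736091  0.19439207] [ 3.13993277e+00 -1.42439797e-03 -2.81468884e+00] 24.05
```

View pics/w12.png

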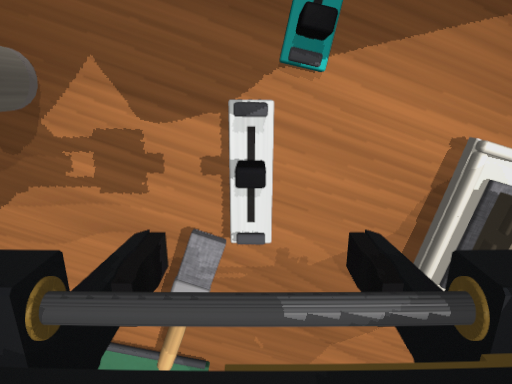

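```bash
python3 - <<'E'
from h import *
st=status.state(); c=cam("wrist",st)
P=onz(c,[[251,120],[251,230]],.014); print(P, P[0]-P[1])
d=P[0]-P[1];print("track ang",np.arctan2(d[1],d[0]),"toolyaw",st["tool_rot"][2])
s=cam("side");print("near end",(proj(s,[P[0]])[0]-[205,120])*3,"far",(proj(s,[P[1]])[0]-[205,120])*3)
print("rider top centre",onz(c,[[250.5,174]],.053))
im=cv2.imread("pics/w12.png")[:,:,::-1]; crop(im,210,90,300,250,4,"pics/w12c.png")
si=cv2.imread("pics/side0.png")[:,:,::-1]; crop(si,240,130,300,160,10,"pics/sidet.png")
E
```

```text
[[ 0.49145327 -0.27944966  0.014     ]
 [ 0.60072088 -0.24308096  0.014     ]] [-0.10926761 -0.0363687   0.        ]
track ang -2.8202856368463376 toolyaw -2.8156257576206913
near end [242.44416446  73.79057217] far [144.89023997  76.98967838]
rider top centre [[ 0.53381465 -0.26519943  0.053     ]]
```

View pics/w12c.png

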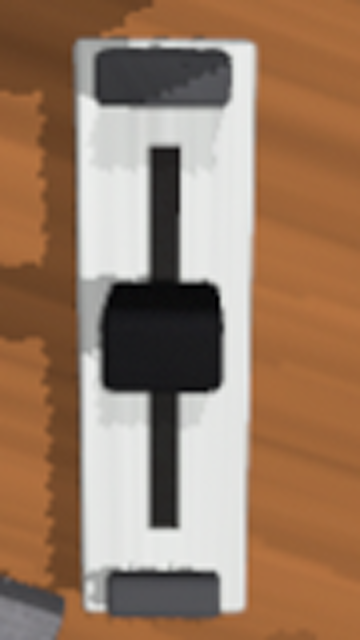

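View pics/sidet.png

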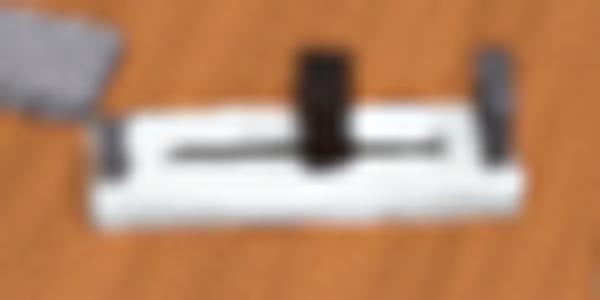

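In the side crop the tall post is at the right end, and that's the near end of the track (its image top in the wrist view). So the slide goes along (-0.949,-0.316).

```bash
python3 - <<'E'
from h import *
st=status.state(); c=cam("wrist",st)
print(onz(c,[[250.5,177.5]],.053),onz(c,[[192,230],[224,238]],.02))
E
python3 -m pendant '[[0.6,-0.0017,-0.0073,-0.02,-0.005],[0.6,0,0,-0.03,0],[0.6,0,0,-0.03,0],[0.6,0,0,-0.02,0],[0.6,0,0,-0.01,0],[0.6,0,0,0,0],[0.6,0,0,0,0]]' 15
python3 - <<'E'
from groove import *
st=status.state(); print(st["tcp_pos"],st["tool_rot"],st["clock"])
im=imaging.camera("wrist"); cv2.imwrite("pics/w13.png",im[:,:,::-1])
E
```

```text
[[ 0.53687093 -0.26418358  0.053     ]] [[ 0.61812862 -0.3024279   0.02      ]
 [ 0.61606734 -0.26793211  0.02      ]]
clock: 24.8
tcp_pos: [0.5359, -0.2617, 0.0872]
tool_rot: [-3.141, 0.001, -2.817]
contact_force: [-0.6, 0.2, 0.0]
grip_width: 0.0528
[ 0.53593609 -0.26167605  0.08715877] [-3.14076453e+00  6.36761217e-04 -2.81701479e+00] 24.8
```

View pics/w13.png

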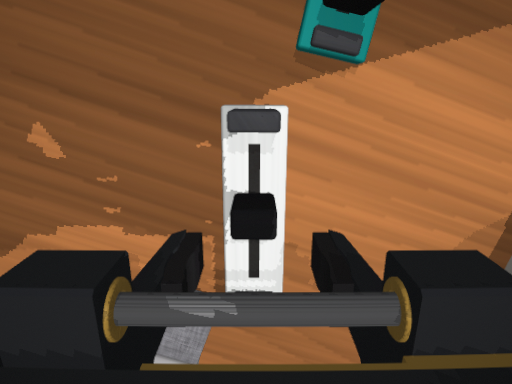

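```bash
python3 - <<'E'
from h import *
st=status.state(); c=cam("wrist",st)
P=onz(c,[[254,223],[254,211]],.053);print(P,P-st["tcp_pos"])
E
```

```text
[[ 0.53643661 -0.26351768  0.053     ]
 [ 0.52934806 -0.26588443  0.053     ]] [[ 0.00036833 -0.00163084 -0.03450558]
 [-0.00672022 -0.00399758 -0.03450558]]
```

```bash

python3 -m pendant '[[0.6,0,-0.0016,-0.02,0],[0.6,0,0,-0.02,0],[0.6,0,0,-0.015,0],[0.6,0,0,-0.009,0],[0.6,0,0,0,0]]' 15
python3 -m pendant '[[0.2,0,0,0,0],[0.2,0,0,0,0],[0.2,0,0,0,0],[0.2,0,0,0,0],[0.2,0,0,0,0],[0.2,0,0,0,0]]' 15
```

```text
clock: 25.35
tcp_pos: [0.5354, -0.2633, 0.0217]
tool_rot: [3.141, -0.001, -2.817]
contact_force: [-0.3, 0.2, 0.3]
grip_width: 0.0529
clock: 25.95
tcp_pos: [0.536, -0.264, 0.023]
tool_rot: [-3.14, 0.001, -2.818]
contact_force: [-0.1, -3.1, 5.3]
grip_width: 0.0278
```

```bash

python3 -m pendant '[[0.2,0,0,0.0015,0],[0.2,0,0,0,0],[0.2,0,0,0,0]]' 15
python3 -m pendant '[[0.2,-0.0047,-0.0016,0,0],[0.2,-0.0095,-0.0032,0,0],[0.2,-0.0095,-0.0032,0,0],[0.2,0,0,0,0]]' 15
```

```text
clock: 26.25
tcp_pos: [0.5355, -0.2641, 0.023]
tool_rot: [-3.141, -0.0, -2.818]
contact_force: [3.7, -6.9, -6.7]
grip_width: 0.028
clock: 26.65
tcp_pos: [0.5109, -0.2722, 0.0231]
tool_rot: [-3.142, -0.001, -2.818]
contact_force: [0.9, -6.1, -8.2]
grip_width: 0.0279
```

```bash

python3 -m pendant '[[0.2,-0.0045,-0.0025,-0.001,0],[0.2,-0.0047,-0.0016,0,0],[0.2,0,0,0,0]]' 15
python3 -m pendant '[[0.2,-0.003,-0.001,0,0],[0.2,0,0,0,0]]' 15
python3 - <<'E'
from groove import *
st=status.state(); print(st["tcp_pos"],st["contact_force"],st["clock"])
im=imaging.camera("wrist"); cv2.imwrite("pics/w14.png",im[:,:,::-1])
E
```

```text
clock: 26.95
tcp_pos: [0.5037, -0.2747, 0.023]
tool_rot: [3.142, 0.003, -2.818]
contact_force: [8.5, 4.4, -0.2]
grip_width: 0.0279
clock: 27.15
tcp_pos: [0.5019, -0.2754, 0.0232]
tool_rot: [-3.141, 0.005, -2.818]
contact_force: [15.9, 7.6, -2.0]
grip_width: 0.0279
[ 0.50186875 -0.27535741  0.02318076] [15.85811987  7.56102935 -1.99406757] 27.15
```

View pics/w14.png

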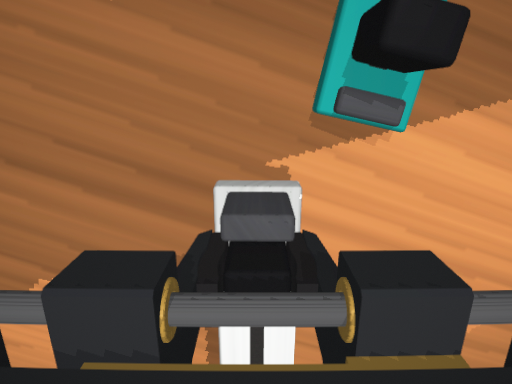

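A resistance of 17 N along the track suggests the end stop. I'll release and look.

```bash

python3 -m pendant '[[0.6,0,0,0,0],[0.6,0,0,0,0],[0.6,0,0,0,0],[0.6,0,0,0,0],[0.6,0,0,0.02,0],[0.6,0,0,0.03,0],[0.6,0,0,0.03,0],[0.6,0.01,0.003,0.02,0],[0.6,0.01,0.003,0,0],[0.6,0,0,0,0]]' 15
python3 - <<'E'
from groove import *
st=status.state(); print(st["tcp_pos"],st["contact_force"],st["clock"])
im=imaging.camera("wrist"); cv2.imwrite("pics/w15.png",im[:,:,::-1])
crop(im,190,60,330,260,3,"pics/w15c.png")
E
```

```text
clock: 28.2
tcp_pos: [0.5202, -0.2701, 0.122]
tool_rot: [3.141, -0.0, -2.817]
contact_force: [-1.0, 0.4, -0.9]
grip_width: 0.0529
[ 0.52024051 -0.27005608  0.12204802] [-0.96661477  0.35821467 -0.86593979] 28.2
```

View pics/w15c.png

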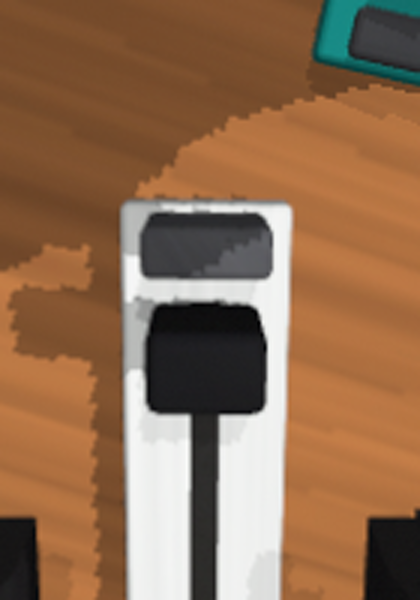

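```bash
python3 - <<'E'
from h import *
st=status.state(); c=cam("wrist",st); d=np.array([.949,.316,0])
a=onz(c,[[190+207/3,60+202/3]],.014)[0]
for r in (334,338,408,412):
    b=onz(c,[[190+207/3,60+r/3]],.053)[0]; print(r,(b-a)@d)
im=cv2.imread("pics/w15.png")[:,:,::-1]; crop(im,225,120,285,205,7,"pics/w15d.png")
# same from the earlier picture w12 for start
E
```

```text
334 0.02534420200369352
338 0.026253971639159362
408 0.04251750155034348
412 0.04346706599843499
```

View pics/w15d.png

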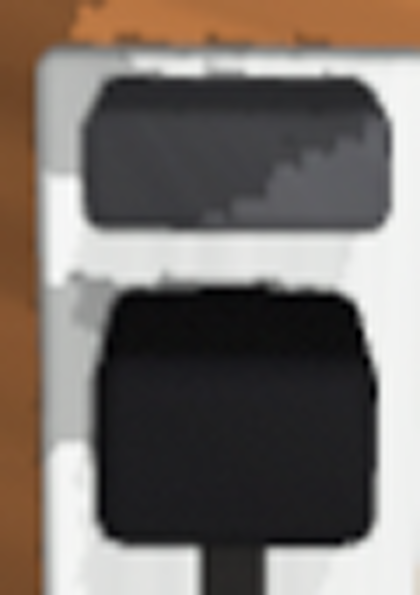

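```bash
python3 - <<'E'
from h import *
d=np.array([.949,.316,0])
c=cam("wrist",dict(tcp_pos=np.array([.53701119,-.25736091,.19439207]),tool_rot=np.array([3.13993277,-1.42e-3,-2.81468884])))
f=lambda u,v,z:onz(c,[[u,v]],z)[0]@d
a=f(251,100,.014); far=f(251,90+608/4,.014)
print("len",far-a,"slot",f(251,90+147/4,.014)-a,f(251,90+527/4,.014)-a,"rider far",f(251,90+391/4,.053)-a)
c=cam("top")
cv2.imwrite("pics/t15.png",cv2.resize(imaging.camera("top")[160:230,160:345,::-1],None,fx=4,fy=4,interpolation=cv2.INTER_CUBIC))
E
```

```text
len 0.14798991778588305 slot 0.02530423613890903 0.12456970118087496 rider far 0.07626980342383483
```

View pics/t15.png

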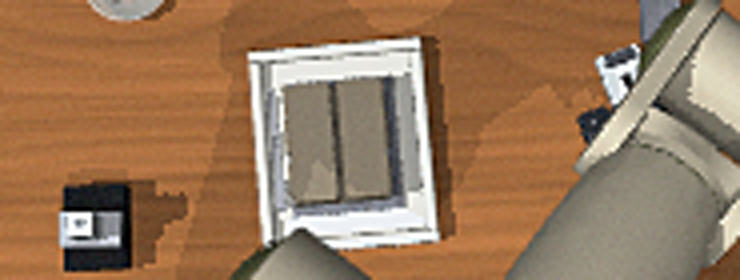

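The slot spans 25–125 mm from the near end and the rider now covers about 25–44 mm, so it's at the tall-post end. The gauge is in its stand and the arm is clear. Handing in.

```bash
python3 -c "
from station import ctrl,status
print(status.state()['clock']);print(ctrl.close_job())"
```

```text
28.3
the job is handed in; nothing more can be done
None
```

The job is done and handed in at 28.3 s; handing in gave no verdict.

- **Measuring:** The probe went into the groove without touching the stone's top. I then pressed with about 14.5 N until the foot was seated and held it for about a second. Slightly lower pressure, above 10 N, had been on it for a second or so before that. The foot looked level. A sideways force of about 2 N and a small moment were present while pressing, so flatness rests on the picture and the force curve.
- **Depth:** The contact heights give about 12.6 mm, and the probe tail standing about 10 mm out of the barrel gives about 12 mm. Both are over 10 mm, so the rider went to the tall post.
- **Gauge:** It stands back in its stand. It touched down at the same height as when I picked it up, so it did not slip in the grip. The raised tail shows the reading was kept.
- **Rider:** I slid it until it met about 17 N of resistance at the tall-post end. The picture puts it 25–44 mm from the track's near end; a full slide should give about 25–45 mm.
- **Bystanders:** I moved nothing else on purpose. The last picture showed the stone and tray unmoved, but I did not check each bystander afterwards. The arm ended clear of everything.

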